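# Level an out-of-square pot on the stop board with a wedge

### The arm

A 7-joint arm with a two-finger parallel gripper is mounted at the origin on the work surface. World frame = base frame: x ahead of the robot, y to its left, z up, the work surface at z = 0. Lengths are in m, angles in degrees, forces in N, time in s.
With the tool pointing down it reaches from about 0.35 to 0.9 m from the base axis. Payload 19.9 kg.
Tool frame: the origin (TCP) lies on the centre line of the jaws, within the pads' length; the fingertips stand 22 mm ahead of it and the grasp point (between the pads) lies 3 mm ahead of it; z points along the fingers, y is the line along which they close (so a half turn about z gives the same grasp; the last joint's range is limited). The gripper opens to 85 mm and grips with 20 to 120 N. Pads are 22 mm wide; open, the fingers measure 114 mm over their backs; the gripper's body (76 mm by 85 mm) begins 54 mm behind the grasp point. The pads swing forward as they close: fully open they stand 13 mm farther back than shut.
Start: joints at [-73.826, 23.915, -0.59, 92.452, 0.269, 63.638, -3.037], TCP at [0.199, 0.593, 0.253] pointing down, gripper open.
Joint ranges: [-161.28, 161.28], [-22.2, 115.67], [-73.04, 71.86], [3.21, 147.25], [-68.34, 248.33], [10.77, 114.83], [-161.83, 161.83]. Speed limits (degrees/s): [108.29, 108.29, 136.94, 136.94, 172.46, 172.46, 172.46].

### API

Orientations are given as [roll, pitch, yaw] about the fixed x, y, z axes, in that order (R = Rz(yaw) Ry(pitch) Rx(roll)).
In Python, from rig import get_state, camera, job gives the robot as it stands.
- The arm moves only by the tool jog_arm, never from a script. Its argument "rows" is text: rows parted by semicolons, each of 7 numbers parted by spaces: the shift along the tool's x, y, z each as a share of 100 mm, from -1 to 1, then the turn, a rotation vector about the tool's x, y, z each as a share of 2 pi rad, from -1 to 1, then the gripper's target within -1 to 1 (shut at 1, half-way at 0, fully open at -1). In form: x y z wx wy wz jaw; .... A call has 1 to 12 rows; each row shifts and turns the commanded pose from where the row before left it, along the tool's axes as they then stand; what a row does not reach is not made up. A row lasts 1/12 s, in which the tool goes at most 41.7 mm and 7.16 degrees, less where a joint would pass 70% of its speed; a pose out of reach is approached as far as the arm can. A call with a number of a shift or a turn outside -1 to 1 is refused whole. A call with a gripper value outside its range is refused whole. The fingers move at their own pace and stop on an object; "squeeze" is the grip in N (left out, the last holds). Time passes only in rows, so rows that do not move let the fingers close. It gives the time, the measured TCP pose, the force, the opening and the grip force at its end, in the units of the state.
- get_state(): the state, without advancing time (a new reading comes with each control period).
- camera(name): name is "scene" or "top" or "wrist"; returns a dict with "color" (400x640x3 uint8, red, green, blue), "fx", "fy", "cx", "cy" (pixels), "R" (3x3) and "t" (3): a world point X has camera coordinates R X + t. Camera axes: x right, y down, z forward; pixel columns grow to the right and rows downward; lengths in m; the calibration is good to about 2 mm. A picture is of the moment at which its call begins. There is no depth.
- job.hand_in(): hands the job in; it is judged then, once.
The state is a dict: "time_s": time; "joint_pos": joint angles; "dq": joint speeds; "joint_efforts": joint torques, N m; "position": TCP position; "tcp_rot": TCP orientation; "force": force on the tool from outside, world axes, zero at the start; "moment": the same for the moment, N m; "opening": finger opening in m; "grasp_force": force on a finger pad.
Only numpy, scipy, OpenCV 4.12 (cv2) and the standard library are available. Lean on these libraries where they do the work, as an engineer would, in place of code of your own. Each camera call takes 0.05 s, during which the arm holds its last target. There are 200 camera calls.

### The job

This octagonal wooden pot was sawn with its rim out of square, and I want to scribe a true rim line: turn it mouth-down and set it (do not drop it) on the stop board, let go of it, with its tall side against the fence and its short side facing straight away from the fence. Then lay the wedge flat on the board and push it, thin end first, under the short side until that side lifts off the board and the pot's bottom, now on top, is level. Finish while still holding the wedge in place under the rim, not touching the pot, and leave everything else on the bench where it lies.

Things in the scene. Friction and masses are not known exactly. Their poses are not given: they have to be found in the camera images.
- pot: Octagonal wooden pot, straight sides 58 mm across flats, faces 24 mm wide; wall 8, floor 10 mm; 0.18 kg. Rim plane sawn 7 deg out of square (outer bevel 5 mm wide, 2.5 high). Starts mouth-up. Origin: centre of its underside; z along its axis from bottom to mouth, x to the short side; +-x, +-y are square to flats. Mouth-down it leans 7 deg to the short side; level: z axis plumb, pointing down.
- pot_short (a point): Middle of the pot's short side at rim height: 29 mm from the axis on the pot's +x, 81 mm from the bottom. Same axes as the pot. The rim there rests on the board while the pot leans.
- pot_tall (a point): Middle of the pot's tall side at rim height: 29 mm from the axis on the pot's -x, 88 mm from the bottom. Same axes as the pot.
- wedge: Light wooden wedge lying flat on the bench, 125 mm long (x), 26 mm wide (y), upright sides, 2 mm thick at the thin end (+x), 22 mm at the thick end (-x), one even slope on top; 0.03 kg. Origin: centre of its underside, z up. Under the rim it levels the pot when its thin end is about 30 mm inside the short side's outer face.
- wedge_tip (a point): Middle of the wedge's thin end, at its underside.
- board: Stop board: plywood fixed flat on the bench, 232 (x) by 160 (y) by 18 mm, with a dark wooden fence along its far (+x) edge, 160 mm long, 22 mm thick, standing 30 mm above the board, its inner face at x = +94 mm. Origin: centre of the board's underside, at bench height; z up, x towards the fence.
- gouge: Bystander: gouge, 225 mm long, lying beside the board. All bystanders are only to be left alone; origin at its middle, where handle meets blade.
- chisel: Bystander: narrow chisel, 225 mm long, lying on the board's other side; origin as the gouge.
- mallet: Bystander: wooden mallet lying on its side, head 85 x 110 x 75 mm, handle 150 mm; origin under the head's centre.
- gauge: Bystander: marking gauge, 190 mm beam; origin under its centre.
- stone: Bystander: oilstone in a wooden holder 170 x 62 x 34 mm; origin under its centre.
- scriber: Bystander: scribing block 75 x 45 x 22 mm with a pencil on top; origin under its centre.
- bowl: Bystander: dark turned bowl, 124 mm across, 45 mm high, mouth-up; origin under its centre.
- offcut: Bystander: wooden offcut 75 x 42 x 14 mm; origin under its centre.
There are look-alikes about, which are no part of the job. What is shaped like the wedge but orange or pink is not meant. Of the things that look like the pot, the larger one is meant.

How it is judged (in metres and radians):
On the way:
1. the pot stands mouth-down on the board, let go and at rest (angle between pot's own z axis and vertical above 2.9 rad and x of pot in the frame of board between -0.09 and 0.09 m and y of pot in the frame of board between -0.065 and 0.065 m and contact force between pot and board above 0.5 N and contact force between the fingers and pot below 0.05 N and linear speed of pot below 0.03 m/s), for 0.2 s.
At the end, for the whole second after the job is handed in: Pot mouth-down on the board, level to 2 degrees, tall side within 7 mm of the fence, short side facing away from it, lifted and borne by the wedge (over 0.3 N), the tall side still on the board; wedge on the board and gripped (over 1 N); robot not touching the pot; all still (angle between pot's own z axis and vertical above 3.1066 rad and x of pot_tall in the frame of board above 0.087 m and x of pot_short in the frame of board below 0.045 m and z of pot_short in the frame of board above 0.021 m and y of pot_short in the frame of board between -0.065 and 0.065 m and contact force between wedge and pot above 0.3 N and contact force between each of wedge, pot and board above 0.2 N and contact force between the fingers and wedge above 1 N and contact force between each of the fingers, the arm and pot below 0.05 N and linear speed of pot below 0.02 m/s); the arm keeps its last pose, push and grip.
It fails at once if the pot is dropped or knocked flying (faster than 0.8 m/s while not held, a fall of over 3 cm) (linear speed of pot above 0.8 m/s and contact force between the fingers and pot below 0.05 N).
It fails at once if another thing on the bench is shifted by over 25 mm (distance of any of gouge, chisel, mallet, gauge, stone, scriber, bowl, offcut from where it was at the start of the episode above 0.025 m).
It also fails if it takes over 72 s, if anything falls off the work surface, if the arm or the gripper's body presses on something with over 40 N, if the wrist force passes 120 N, or if a joint passes its speed limit or range.

## Working session

There is one attempt and no reset: what is moved stays moved. The work goes in short steps, Python scripts to look and compute and a tool call to move; the robot and the scene stay as the last step left them, time stands still between calls to the robot, and variables do not carry over. Pictures are saved under pics/ and viewed, at most 10 in all, crops included, and the job is handed in when it is done.

Besides the shell and the picture viewer there is one more tool, called after "Call:" as name(argument=value, ...) on one line, values as JSON. jog_arm: Moves the arm, as the interface text tells. Its arguments: {"type":"object","properties":{"rows":{"type":"string"},"squeeze":{"type":"number"}},"required":["rows"]}

```bash
ls; mkdir -p pics; cat > h.py <<'E'
import numpy as np, cv2
from rig import get_state, camera, job
def snap(n,f):
    c=camera(n); cv2.imwrite(f'pics/{f}.png',c['color'][:,:,::-1]); np.savez(f'pics/{f}.npz',**c); return c
def load(f): return dict(np.load(f'pics/{f}.npz'))
def ray(c,u,v,z):
    d=c['R'].T@np.array([(u-c['cx'])/c['fx'],(v-c['cy'])/c['fy'],1]); o=-c['R'].T@c['t']
    return o+d*(z-o[2])/d[2]
def proj(c,X):
    p=np.asarray(X)@c['R'].T+c['t']; return np.c_[p[:,0]/p[:,2]*c['fx']+c['cx'],p[:,1]/p[:,2]*c['fy']+c['cy']]
E
python3 - <<'E'
from h import *
a=snap('scene','s0');b=snap('top','t0')
for c in(a,b): print(-c['R'].T@c['t'],c['fx'],c['R'].round(2).tolist())
s=get_state();print(s['tcp_rot'],s['opening'],s['time_s'])
E
```

```text
pics
[1.36926605 0.39906317 0.68776872] 427.073316749729 [[-0.44, 0.9, 0.0], [0.47, 0.24, -0.85], [-0.76, -0.38, -0.53]]
[ 0.20515742 -0.03904365  1.8103403 ] 514.3041640397098 [[0.03, -1.0, -0.01], [-0.99, -0.02, -0.17], [0.17, 0.02, -0.99]]
[-1.79934861e+02  6.56777430e-03  1.61450641e+02] 0.0858165001692709 0.1
```

View pics/s0.png

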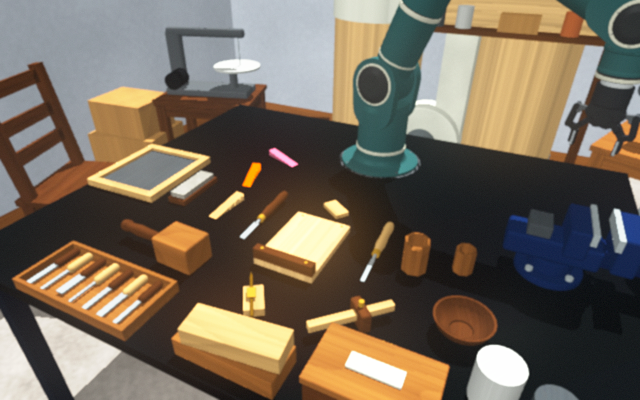

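View pics/t0.png

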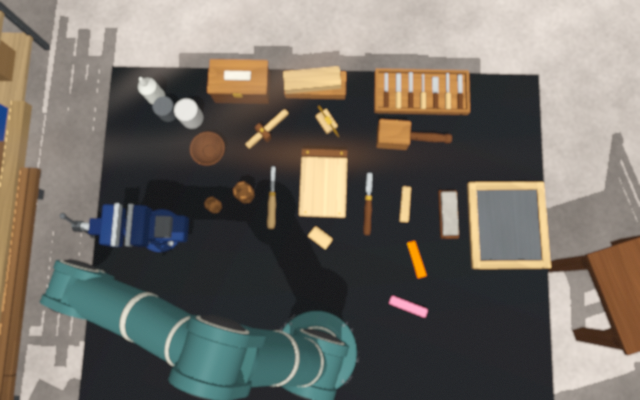

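The candidates in the top view are:
- **Pots:** (243,191) and (213,205). The first is larger in both views (scene 416,253), so it is the one meant.
- **Wedges:** wooden (405,204), orange (416,259) and pink (408,306). The wooden one is meant.
- **Board:** centred at about (324,184), with the fence at the top (+x).

I'll confirm this in enlarged crops.

```bash
python3 - <<'E'
from h import *
t=cv2.imread('pics/t0.png');s=cv2.imread('pics/s0.png')
r=lambda im,x,y,w,h,k:cv2.resize(im[y:y+h,x:x+w],None,fx=k,fy=k,interpolation=cv2.INTER_CUBIC)
A=r(t,190,145,240,90,3.3333)[:300,:800]
B=np.hstack([r(s,385,215,100,75,4)[:300,:400],r(s,200,175,100,75,4)[:300,:400]])
cv2.imwrite('pics/crop1.png',np.vstack([A,B]))
E
```

```text
(no output)
```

View pics/crop1.png

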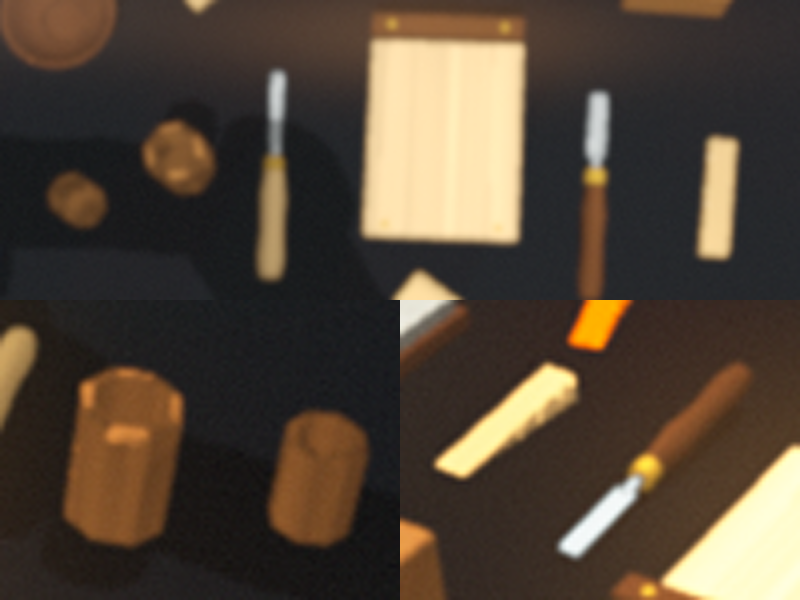

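The crop confirms it: the pot meant is the larger one (scene crop left, top crop 178,157). The wedge is the plain wooden one (top crop 718,197), with its thick end towards the robot.

```bash
python3 - <<'E'
from h import *
t=load('t0');s=load('s0')
q=lambda u,v:(190+u/3.3333,145+v/3.3333)
for n,(u,v),z in [('bn1',(361,238),.018),('bn2',(520,243),.018),('fi1',(371,38),.048),('fi2',(525,43),.048),('fo1',(372,13),.048),('fo2',(526,18),.048),('pot',(178,157),.08),('w thin1',(707,136),.002),('w thin2',(739,138),.002),('w thick1',(697,257),.022),('w thick2',(728,260),.022)]:
    print(n,ray(t,*q(u,v),z).round(4))
S=lambda u,v:(385+u/4,215+v/4)
W=lambda u,v:(200+u/4,175+(v)/4)
for n,p,z in [('pot base L',S(65,513-300),0),('base R',S(160,530-300),0),('base bottom',S(125,545-300),0),('wthin1',W(35,463-300),.002),('wthin2',W(62,477-300),.002),('thick1',W(149,363-300),.022),('thick2',W(177,376-300),.022)]:
    print(n,ray(s,*p,z).round(4))
E
```

```text
bn1 [0.4603 0.0747 0.018 ]
bn2 [ 0.459  -0.0933  0.018 ]
fi1 [0.6703 0.0693 0.048 ]
fi2 [ 0.6684 -0.0939  0.048 ]
fo1 [0.6976 0.0691 0.048 ]
fo2 [ 0.6957 -0.0945  0.048 ]
pot [0.5312 0.2621 0.08  ]
w thin1 [ 0.582  -0.2924  0.002 ]
w thin2 [ 0.5806 -0.3267  0.002 ]
w thick1 [ 0.448  -0.2791  0.022 ]
w thick2 [ 0.4456 -0.3115  0.022 ]
pot base L [0.5548 0.2419 0.    ]
base R [0.5445 0.2976 0.    ]
base bottom [0.5671 0.2821 0.    ]
wthin1 [ 0.5807 -0.3208  0.002 ]
wthin2 [ 0.5866 -0.2923  0.002 ]
thick1 [ 0.453 -0.308  0.022]
thick2 [ 0.4597 -0.2777  0.022 ]
```

```bash
cat >> h.py <<'E'
from scipy.linalg import logm,expm
from scipy.spatial.transform import Rotation as Ro
import json,os
def log():
    s=get_state(); r=dict(q=list(map(float,s['joint_pos'])),p=list(map(float,s['position'])),e=list(map(float,s['tcp_rot'])))
    open('log.jsonl','a').write(json.dumps(r)+'\n'); return s
def TT(p,R): T=np.eye(4);T[:3,:3]=R;T[:3,3]=p;return T
def cur(): s=get_state(); return TT(s['position'],Ro.from_euler('xyz',s['tcp_rot'],degrees=True).as_matrix())
def plan(T0,T1,n):
    "n equal rows taking T0 to T1"
    M=expm(np.real(logm(np.linalg.inv(T0)@T1))/n); w=Ro.from_matrix(M[:3,:3]).as_rotvec()
    print(n,'rows:',np.r_[M[:3,3]/.1,w/2/np.pi].round(4), 'mm %.1f deg %.2f'%(np.linalg.norm(M[:3,3])*1e3,np.degrees(np.linalg.norm(w))))
E
python3 - <<'E'
from h import *
log(); T=cur(); c=snap('wrist','w0')
Tc=np.linalg.inv(TT(c['t'],c['R'])); print((np.linalg.inv(T)@Tc).round(3),c['fx'])
T1=T.copy();T1[:3,3]=[.44,.22,.27]; T1[:3,:3]=Ro.from_euler('xyz',[180,0,115],degrees=True).as_matrix()
plan(T,T1,14);plan(T,T1,18)
E
```

```text
[[ 0.001 -0.96  -0.28   0.073]
 [ 1.     0.001  0.001 -0.001]
 [-0.001 -0.28   0.96  -0.121]
 [ 0.     0.     0.     1.   ]] 277.36813333339194
14 rows: [-0.3115 -0.0949 -0.0122 -0.      0.      0.0092] mm 32.6 deg 3.32
18 rows: [-0.2428 -0.0722 -0.0095 -0.      0.      0.0072] mm 25.3 deg 2.58
```

```bash
python3 - <<'E'
from h import *
T=cur()
T1=T.copy();T1[:3,3]=[.50,.28,.27]; T1[:3,:3]=Ro.from_euler('xyz',[180,0,115],degrees=True).as_matrix()
plan(T,T1,12);plan(T,T1,16)
E
```

```text
12 rows: [-0.3694 -0.0401 -0.0143 -0.      0.      0.0108] mm 37.2 deg 3.87
16 rows: [-0.2773 -0.0277 -0.0107 -0.      0.      0.0081] mm 27.9 deg 2.90
```

Call:
jog_arm(rows="-.277 -.028 -.011 0 0 .0081 -1;-.277 -.028 -.011 0 0 .0081 -1;-.277 -.028 -.011 0 0 .0081 -1;-.277 -.028 -.011 0 0 .0081 -1;-.277 -.028 -.011 0 0 .0081 -1;-.277 -.028 -.011 0 0 .0081 -1;-.277 -.028 -.011 0 0 .0081 -1;-.277 -.028 -.011 0 0 .0081 -1;-.277 -.028 -.011 0 0 .0081 -1;-.277 -.028 -.011 0 0 .0081 -1;-.277 -.028 -.011 0 0 .0081 -1;-.277 -.028 -.011 0 0 .0081 -1")

```text
time_s: 1.15
position: [0.4502, 0.3783, 0.2663]
tcp_rot: [-180.0, 0.0, 126.3]
force: [1.0, 0.8, -0.3]
opening: 0.0855
grasp_force: 0.0
```

Call:
jog_arm(rows="-.277 -.028 -.011 0 0 .0081 -1;-.277 -.028 -.011 0 0 .0081 -1;-.277 -.028 -.011 0 0 .0081 -1;-.277 -.028 -.011 0 0 .0081 -1;0 0 0 0 0 0 -1;0 0 0 0 0 0 -1")

```text
time_s: 1.65
position: [0.4993, 0.2785, 0.2709]
tcp_rot: [-180.0, 0.0, 114.7]
force: [-0.5, 0.8, -0.0]
opening: 0.0854
grasp_force: 0.0
```

```bash
python3 - <<'E'
from h import *
s=log(); print(s['joint_pos'],s['position'],s['tcp_rot'])
c=snap('wrist','w1'); print(proj(c,[[.53,.262,.08],[.53,.262,0]]))
E
```

```text
[-46.5009031   17.98619227  17.65012275  99.63605144  -5.99641075
  63.30414605  -2.30870876] [0.49930175 0.27849703 0.27093262] [-1.79997176e+02  1.72952869e-02  1.14652477e+02]
[[340.68157373 209.37619205]
 [337.04781363 192.57745996]]
```

View pics/w1.png

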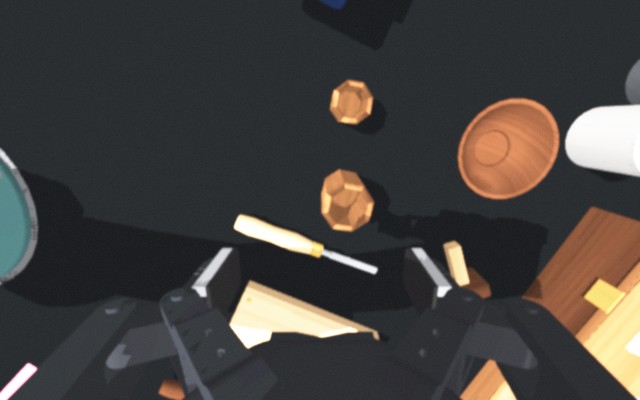

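```bash
cat > fit.py <<'E'
from h import *
from scipy.optimize import minimize
w=load('w1');s=load('s0');t=load('t0')
def mask(c,u,v,r=34,th=45):
    im=c['color'].astype(int); m=((im[...,0]-im[...,2])>th).astype(np.uint8)
    n,l=cv2.connectedComponents(m); k=l[v-4:v+5,u-4:u+5]; i=np.bincount(k[k>0]).argmax(); mm=(l==i).astype(np.uint8)
    cs,_=cv2.findContours(mm,cv2.RETR_EXTERNAL,cv2.CHAIN_APPROX_NONE); return cv2.fillPoly(mm,cs,1)
def pts(x,y,yaw):
    a=np.radians(22.5+45*np.arange(8)); C=.029/np.cos(np.pi/8)
    P=[np.c_[C*np.cos(a),C*np.sin(a),0*a]]
    top=lambda X:.0845-.0035*X/.029
    P.append(np.c_[C*np.cos(a),C*np.sin(a),top(C*np.cos(a))-.0025])
    r=C*24/29; P.append(np.c_[r*np.cos(a),r*np.sin(a),top(r*np.cos(a))])
    P=np.vstack(P); c,q=np.cos(yaw),np.sin(yaw)
    return P@np.array([[c,-q,0],[q,c,0],[0,0,1]]).T+[x,y,0]
def sil(c,P,K=8):
    h=cv2.convexHull(proj(c,P).astype(np.float32)); m=np.zeros((400,640),np.uint8)
    cv2.fillConvexPoly(m,np.round(h*16).astype(np.int32),1,shift=4); return m
if __name__=='__main__':
    V=[(w,mask(w,347,200,th=25)),(s,mask(s,416,253,th=25))]
    for c,m in V: print(m.sum(), np.argwhere(m).min(0),np.argwhere(m).max(0))
    def cost(p):
        o=0
        for i,(c,m) in enumerate(V):
            P=pts(*p[:2],p[2]); 
            f=cv2.GaussianBlur(sil(c,P).astype(np.float32),(0,0),1)-cv2.GaussianBlur(m.astype(np.float32),(0,0),1); o+=(f**2).sum()/m.sum()
        return o
    R=[]
    for y in range(0,360,15):
        r=minimize(cost,[.53,.262,np.radians(y)],method='Nelder-Mead',options=dict(initial_simplex=[[.53,.262,np.radians(y)],[.54,.262,np.radians(y)],[.53,.272,np.radians(y)],[.53,.262,np.radians(y+8)]]))
        R.append((r.fun,r.x[0],r.x[1],np.degrees(r.x[2])%360))
    for r in sorted(R)[:12]: print(np.round(r,4))
    k=lambda c,u,v,h,z:cv2.resize(c['color'][v-h:v+h,u-h:u+h,::-1],None,fx=z,fy=z,interpolation=cv2.INTER_CUBIC)
    cv2.imwrite('pics/crop2.png',np.hstack([k(w,347,200,40,5),k(s,416,253,40,5)]))
E
python3 fit.py
```

```text
2638 [168 320] [231 374]
1134 [231 400] [276 430]
[ 0.0345  0.536   0.2671 16.0954]
[3.62000e-02 5.36100e-01 2.67400e-01 4.79762e+01]
[3.670000e-02 5.361000e-01 2.670000e-01 3.307697e+02]
[4.0400e-02 5.3600e-01 2.6720e-01 6.1885e+01]
[4.170000e-02 5.357000e-01 2.667000e-01 3.569563e+02]
[4.360000e-02 5.358000e-01 2.669000e-01 3.397307e+02]
[4.420000e-02 5.358000e-01 2.665000e-01 3.127483e+02]
[4.470000e-02 5.347000e-01 2.677000e-01 1.076779e+02]
[4.54000e-02 5.35800e-01 2.67500e-01 6.99022e+01]
[4.560000e-02 5.361000e-01 2.667000e-01 2.878733e+02]
[ 0.0466  0.5358  0.2672 26.1434]
[4.69000e-02 5.34900e-01 2.67700e-01 8.60424e+01]
```

View pics/crop2.png

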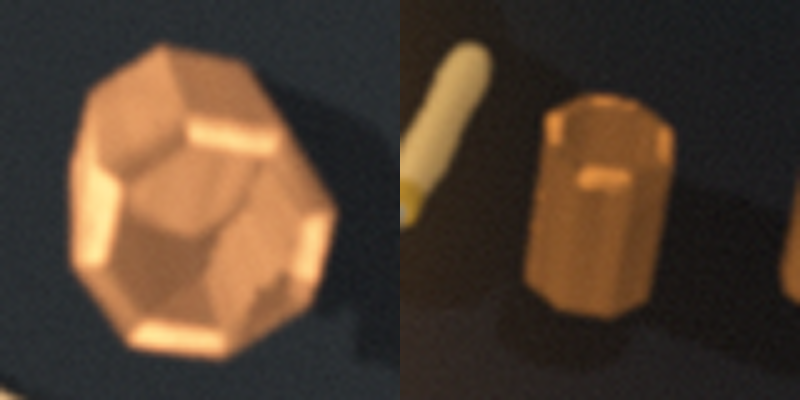

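The crop shows four bright bevel strips on the rim flats. In the wrist crop they are A (235,135), B (100,220), C (312,245) and D (178,337). The matching strips in the scene crop are right (665,143), far (600,100), near (605,178) and left (553,128). I'll triangulate their heights to find the short side.

```bash
python3 - <<'E'
from fit import *
from scipy.optimize import least_squares
def cen(c,u,v,hw,hh):
    g=c['color'].astype(float).sum(2); u0,v0=int(round(u)),int(round(v)); k=g[v0-hh:v0+hh+1,u0-hw:u0+hw+1]
    k=np.clip(k-np.percentile(k,60),0,None); y,x=np.mgrid[-hh:hh+1,-hw:hw+1]; return np.array([u0+(k*x).sum()/k.sum(),v0+(k*y).sum()/k.sum()])
W=dict(A=(235,135,8,4),B=(100,220,4,8),C=(312,245,4,7),D=(178,337,9,4))
S=dict(A=(265,143,2,4),B=(200,100,4,1),C=(205,178,5,2),D=(153,128,2,4))
X={}
for k in 'ABCD':
    a=cen(w,307+W[k][0]/5,160+W[k][1]/5,*W[k][2:]); b=cen(s,376+S[k][0]/5,213+S[k][1]/5,*S[k][2:])
    a0=np.array([307+W[k][0]/5,160+W[k][1]/5]);b0=np.array([376+S[k][0]/5,213+S[k][1]/5])
    for p,q in((a,b),(a0,b0)):
        r=least_squares(lambda X:np.r_[proj(w,[X])[0]-p,proj(s,[X])[0]-q],[.53,.262,.08])
        print(k,p.round(1),q.round(1),r.x.round(4),r.fun.round(2))
# vertices of strip outer edges in wrist at z .083
for n,(u,v) in dict(A1=(188,125),A2=(279,140),D1=(130,337),D2=(228,350),B1=(118,180),B2=(95,265),C1=(325,212),C2=(308,280)).items(): print(n,ray(w,307+u/5,160+v/5,.083).round(4))
E
```

```text
A [352.7 187.4] [428.2 241.3] [0.5307 0.2916 0.0819] [-0.16  0.35  0.7   0.29]
A [354. 187.] [429.  241.6] [0.5317 0.293  0.0824] [-0.08  0.19  0.37  0.15]
B [326.7 201.9] [416.4 233. ] [0.511  0.2622 0.0808] [-0.51  1.08  2.1   1.11]
B [327. 204.] [416. 233.] [0.5123 0.2605 0.0818] [-0.41  0.88  1.7   0.91]
C [368.5 209.3] [415.  247.9] [0.5614 0.2731 0.0751] [-0.56  1.22  2.26  1.08]
C [369.4 209. ] [417.  248.6] [0.5619 0.2749 0.0757] [-0.26  0.57  1.05  0.5 ]
D [341.5 227. ] [406.6 238.1] [0.5403 0.2424 0.0812] [-0.13  0.27  0.49  0.29]
D [342.6 227.4] [406.6 238.6] [0.5418 0.2425 0.0809] [-0.09  0.18  0.33  0.2 ]
A1 [0.5207 0.2909 0.083 ]
A2 [0.5412 0.2964 0.083 ]
D1 [0.5309 0.2387 0.083 ]
D2 [0.5536 0.2455 0.083 ]
B1 [0.5118 0.2725 0.083 ]
B2 [0.5157 0.2516 0.083 ]
C1 [0.5587 0.2856 0.083 ]
C2 [0.5628 0.2692 0.083 ]
```

```bash
cat > kin.py <<'E'
from h import *
from scipy.optimize import least_squares
import itertools
L=[json.loads(l) for l in open('log.jsonl')]
def fk(q,sg,l):
    T=np.eye(4); q=np.radians(q)*sg
    ls=[l[0],0,l[1],0,l[2],0,l[3]]; off=[0,0,0,l[4],l[5],l[6],l[7] if len(l)>7 else 0]
    for i in range(7):
        # z-joints: translate along z before; y joints
        T=T@TT([0,0,ls[i]] if i%2==0 else [off[i],0,0],np.eye(3))
        if i==4: T=T@TT([off[4],0,0],np.eye(3))
        T=T@TT([0,0,0],Ro.from_rotvec(q[i]*np.array([0,0,1] if i%2==0 else [0,1,0])).as_matrix())
    return T
if __name__=='__main__':
    for l in L:
        l['R']=Ro.from_euler('xyz',l['e'],degrees=True)
    best=[]
    for a in itertools.product([1,-1],repeat=4):
        sg=np.array([a[0],1,a[1],1,a[2],1,a[3]])
        Rs=[Ro.from_matrix(fk(l['q'],sg,np.zeros(8))[:3,:3]).inv()*l['R'] for l in L]
        best.append((np.degrees(max((Rs[0].inv()*r).magnitude() for r in Rs)),a,Rs[0].as_euler('xyz',degrees=True).round(1)))
    best.sort(key=lambda b:b[0]); print(best[:4])
    a=best[0][1]; sg=np.array([a[0],1,a[1],1,a[2],1,a[3]])
    f=lambda l:np.concatenate([fk(k['q'],sg,l)[:3,3]-k['p'] for k in L])
    r=least_squares(lambda l:np.r_[f(l),1e-3*(l-np.array([.3,.35,.3,.25,0,0,0]))],[.3,.35,.3,.25,0,0,0]); print(r.x.round(3),(f(r.x)*1e3).round(2))
E
python3 kin.py
```

```text
[(np.float64(3.1201915535836065e-14), (-1, -1, -1, -1), array([ 0., -0., 90.])), (np.float64(1.4583383146107243), (-1, -1, -1, 1), array([ 0. , -0. , 96.1])), (np.float64(11.951279981798434), (-1, -1, 1, 1), array([-0. , -0.5, 95.8])), (np.float64(12.535084494129435), (-1, -1, 1, -1), array([-0. , -0.5, 89.8]))]
[1.705 0.448 0.728 1.073 0.02  0.218 0.291] [-30.77   8.61   0.13  -0.71   1.25  -0.13]
```

```bash
cat >> h.py <<'E'
def Rt(maz,tilt,flip=0):
    "tool R: points down, tilted by tilt deg towards azimuth maz; tool y at az maz+90 (x at maz+180)"
    m=np.radians(maz);t=np.radians(tilt); d=np.array([np.cos(m)*np.sin(t),np.sin(m)*np.sin(t),-np.cos(t)]); y=np.array([-np.sin(m),np.cos(m),0])
    if flip: y=-y
    return np.c_[np.cross(y,d),y,d]
def Tg(g,R,back=0): return TT(np.array(g)-R[:,2]*(.003+back),R)
E
python3 - <<'E'
from h import *
w=load('w1');t=load('t0')
print('small',ray(w,351,103,.055),ray(t,213,205,.055),ray(w,351,103,.065)); 
for u,v in((236,222),(320,250),(376,270)): print('gouge',ray(w,u,v,.01).round(3))
T=cur(); R=Rt(16,45); print(R.round(2))
T1=Tg([.536,.267,.055],R,.14);print(T1[:3,3]); plan(T,T1,14);plan(T,T1,18)
E
```

```text
small [0.4899592  0.37557705 0.055     ] [0.48796779 0.3697749  0.055     ] [0.48929536 0.37462477 0.065     ]
gouge [0.413 0.162 0.01 ]
gouge [0.544 0.173 0.01 ]
gouge [0.636 0.178 0.01 ]
[[-0.68 -0.28  0.68]
 [-0.19  0.96  0.19]
 [-0.71  0.   -0.71]]
[0.4388008  0.23912858 0.15611627]
14 rows: [ 0.053  -0.0655  0.0635 -0.0063 -0.0074 -0.0152] mm 10.5 deg 6.49
18 rows: [ 0.042  -0.0507  0.0489 -0.0049 -0.0057 -0.0118] mm 8.2 deg 5.05
```

Call:
jog_arm(rows=".042 -.051 .049 -.0049 -.0057 -.0118 -1;.042 -.051 .049 -.0049 -.0057 -.0118 -1;.042 -.051 .049 -.0049 -.0057 -.0118 -1;.042 -.051 .049 -.0049 -.0057 -.0118 -1;.042 -.051 .049 -.0049 -.0057 -.0118 -1;.042 -.051 .049 -.0049 -.0057 -.0118 -1;.042 -.051 .049 -.0049 -.0057 -.0118 -1;.042 -.051 .049 -.0049 -.0057 -.0118 -1;.042 -.051 .049 -.0049 -.0057 -.0118 -1;.042 -.051 .049 -.0049 -.0057 -.0118 -1")

```text
time_s: 2.53
position: [0.445, 0.274, 0.2106]
tcp_rot: [170.8, 25.0, 156.4]
force: [1.3, 0.6, -0.3]
opening: 0.085
grasp_force: 0.0
```

```bash
python3 -c "
from h import *
s=log();print(s['joint_pos'].round(1))"
```

```text
[-60.1   8.8  15.8 124.4  32.2  32.8  -1.5]
```

Call:
jog_arm(rows=".042 -.051 .049 -.0049 -.0057 -.0118 -1;.042 -.051 .049 -.0049 -.0057 -.0118 -1;.042 -.051 .049 -.0049 -.0057 -.0118 -1;.042 -.051 .049 -.0049 -.0057 -.0118 -1;.042 -.051 .049 -.0049 -.0057 -.0118 -1;.042 -.051 .049 -.0049 -.0057 -.0118 -1;.042 -.051 .049 -.0049 -.0057 -.0118 -1;.042 -.051 .049 -.0049 -.0057 -.0118 -1;0 0 0 0 0 0 -1")

```text
time_s: 3.28
position: [0.4399, 0.2451, 0.1683]
tcp_rot: [176.8, 41.7, -173.9]
force: [-0.2, -0.6, -0.2]
opening: 0.0853
grasp_force: 0.0
```

```bash
python3 - <<'E'
from h import *
s=log();print(s['joint_pos'].round(1))
T=cur(); R=Rt(16,45); plan(T,Tg([.536,.267,.055],R,.06),6)
c=snap('wrist','w2'); print(proj(c,[[.536,.267,.0],[.536,.267,.084]]))
E
```

```text
[-65.8  10.1  22.6 140.  106.4  18.8 -48.9]
6 rows: [ 0.0125 -0.005   0.1452 -0.0016 -0.0014 -0.0034] mm 14.6 deg 1.44
[[321.29489639 152.30017368]
 [325.06917495 218.37909208]]
```

Call:
jog_arm(rows=".0125 -.005 .1452 -.0016 -.0014 -.0034 -1;.0125 -.005 .1452 -.0016 -.0014 -.0034 -1;.0125 -.005 .1452 -.0016 -.0014 -.0034 -1;.0125 -.005 .1452 -.0016 -.0014 -.0034 -1;.0125 -.005 .1452 -.0016 -.0014 -.0034 -1;.0125 -.005 .1452 -.0016 -.0014 -.0034 -1;0 0 0 0 0 0 -1;0 0 0 0 0 0 -1")

```text
time_s: 4.0
position: [0.494, 0.2533, 0.1012]
tcp_rot: [179.9, 44.9, -164.8]
force: [-1.2, -0.2, 0.1]
opening: 0.0858
grasp_force: 0.0
```

```bash
python3 - <<'E'
from h import *
s=log();print(s['joint_pos'].round(1))
T=cur(); R=Rt(16,45); plan(T,Tg([.536,.267,.055],R,0),6)
c=snap('wrist','w3'); print(proj(c,[[.536,.267,.0],[.536,.267,.084]]))
E
python3 kin.py
```

```text
[-46.6  24.3   9.  137.1 148.8  26.4 -80.9]
6 rows: [ 2.400e-03  3.100e-03  1.015e-01 -2.000e-04 -1.000e-04 -3.000e-04] mm 10.2 deg 0.12
[[322.74348416 162.40572781]
 [323.3108919  264.39096034]]
[(np.float64(5.2155422882599006e-14), (-1, -1, -1, -1), array([ 0., -0., 90.])), (np.float64(45.94169485659669), (-1, 1, -1, -1), array([ 0. ,  0.5, 88.9])), (np.float64(91.21566542574203), (1, -1, 1, 1), array([  0.4,   0.3, -51.8])), (np.float64(93.407523036664), (1, -1, -1, -1), array([  0.1,  -0. , -57.7]))]
[ 0.43   0.445  0.529  0.325 -0.019  0.019  0.012] [-30.21   7.47   3.33 -10.76  18.77  -2.55  -0.9    7.59  -9.77   6.79
   0.88  -0.52  -8.54   1.06   9.52]
```

View pics/w3.png

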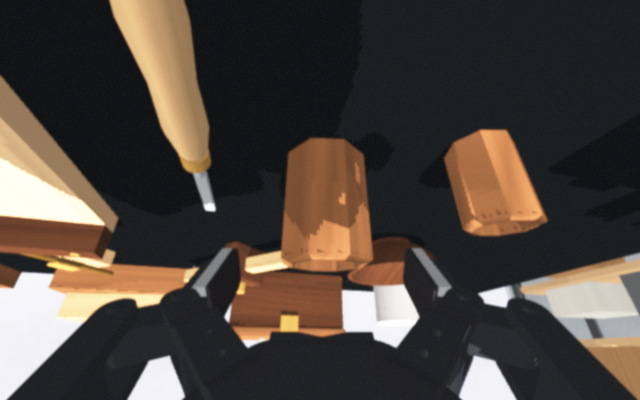

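The pot is centred between the fingers (pixels 283–370, axis 326), with the bottom at row 145 and the rim at row 265, as predicted. I'll grip it now.

Call:
jog_arm(rows=".002 .012 .1 0 0 0 -1;.002 .012 .1 0 0 0 -1;.002 .003 .1 0 0 0 -1;.002 .003 .1 0 0 0 -1;.002 .003 .1 0 0 0 -1;.002 .003 .1 0 0 0 -1;0 0 0 0 0 0 1;0 0 0 0 0 0 1;0 0 0 0 0 0 1;0 0 0 0 0 0 1;0 0 0 0 0 0 1;0 0 0 0 0 0 1", squeeze=40)

```text
time_s: 5.05
position: [0.5325, 0.2684, 0.0582]
tcp_rot: [179.9, 44.9, -164.6]
force: [-0.6, 1.5, -1.8]
opening: 0.0575
grasp_force: 43.0
```

Call:
jog_arm(rows="0 0 0 0 0 0 1;0 0 0 0 0 0 1;-.05 0 -.05 0 0 0 1;-.1 0 -.1 0 0 0 1;-.15 0 -.15 0 0 0 1;-.15 0 -.15 0 0 0 1;-.1 0 -.1 0 0 0 1")

```text
time_s: 5.63
position: [0.533, 0.2684, 0.138]
tcp_rot: [179.8, 45.0, -164.7]
force: [0.4, -0.2, -1.7]
opening: 0.0578
grasp_force: 43.1
```

```bash
python3 - <<'E'
from h import *
s=log();print(s['joint_pos'].round(1),s['opening'],s['grasp_force'])
c=snap('wrist','w4')
T=cur();print(T[:3,3]+.003*T[:3,2])
for maz in (16,25):
  T1=Tg([.50,.25,.14],Rt(maz,-45)); plan(T,T1,14); plan(T,T1,18)
E
```

```text
[-49.5  21.9  14.6 131.6 145.6  18.3 -75.6] 0.05781937817303089 43.10053350403905
[0.53574849 0.2694184  0.13800652]
14 rows: [ 0.028  -0.0065 -0.0032  0.      0.0179 -0.0001] mm 2.9 deg 6.44
18 rows: [ 0.0218 -0.005  -0.0022  0.      0.0139 -0.0001] mm 2.2 deg 5.01
14 rows: [ 0.0284 -0.0045 -0.0031  0.      0.0178 -0.0021] mm 2.9 deg 6.47
18 rows: [ 0.0222 -0.0034 -0.0022  0.      0.0139 -0.0016] mm 2.3 deg 5.03
```

Call:
jog_arm(rows=".022 -.005 -.002 0 .0139 0 1;.022 -.005 -.002 0 .0139 0 1;.022 -.005 -.002 0 .0139 0 1;.022 -.005 -.002 0 .0139 0 1;.022 -.005 -.002 0 .0139 0 1;.022 -.005 -.002 0 .0139 0 1;.022 -.005 -.002 0 .0139 0 1;.022 -.005 -.002 0 .0139 0 1;.022 -.005 -.002 0 .0139 0 1;.022 -.005 -.002 0 .0139 0 1;.022 -.005 -.002 0 .0139 0 1;.022 -.005 -.002 0 .0139 0 1")

```text
time_s: 6.68
position: [0.5358, 0.2462, 0.1301]
tcp_rot: [-176.6, 18.0, -166.0]
force: [0.7, -1.4, -1.8]
opening: 0.0575
grasp_force: 43.0
```

Call:
jog_arm(rows=".022 -.005 -.002 0 .0139 0 1;.022 -.005 -.002 0 .0139 0 1;.022 -.005 -.002 0 .0139 0 1;.022 -.005 -.002 0 .0139 0 1;.022 -.005 -.002 0 .0139 0 1;.022 -.005 -.002 0 .0139 0 1;0 0 0 0 0 0 1")

```text
time_s: 7.27
position: [0.5259, 0.2393, 0.1293]
tcp_rot: [-176.6, -12.0, -168.0]
force: [-0.1, 0.1, -2.8]
opening: 0.0573
grasp_force: 43.1
```

```bash
python3 - <<'E'
from h import *
s=log();print(s['joint_pos'].round(1),s['opening'],s['grasp_force'])
T=cur();print(T[:3,3]+.003*T[:3,2],s['tcp_rot'])
for z in (.12,.035,.030): plan(T,Tg([.515,.268,z],Rt(16,-45)),12)
E
```

```text
[ -9.   35.9 -25.8  95.4  15.4  65.2  62.2] 0.05725847414710554 43.11610171571374
[0.52534551 0.23897343 0.12639364] [-176.56935945  -12.02608174 -167.98177926]
12 rows: [-0.0014  0.0257  0.0051 -0.0003  0.0076 -0.001 ] mm 2.6 deg 2.76
12 rows: [-0.0342  0.0284  0.069  -0.0003  0.0076 -0.001 ] mm 8.2 deg 2.76
12 rows: [-0.0361  0.0285  0.0727 -0.0003  0.0076 -0.001 ] mm 8.6 deg 2.76
```

Call:
jog_arm(rows="-.002 .052 .01 -.0006 .0152 -.002 1;-.002 .052 .01 -.0006 .0152 -.002 1;-.002 .052 .01 -.0006 .0152 -.002 1;-.002 .052 .01 -.0006 .0152 -.002 1;-.002 .052 .01 -.0006 .0152 -.002 1;-.002 .052 .01 -.0006 .0152 -.002 1;0 0 0 0 0 0 1")

```text
time_s: 7.85
position: [0.515, 0.2698, 0.1198]
tcp_rot: [-179.6, -45.1, -164.2]
force: [-0.7, 0.2, -3.7]
opening: 0.0576
grasp_force: 43.4
```

```bash
python3 - <<'E'
from h import *
s=log();print(s['joint_pos'].round(1))
T=cur();print(T[:3,3]+.003*T[:3,2],s['tcp_rot'])
plan(T,Tg([.515,.268,.036],Rt(16,-45)),8); plan(Tg([.515,.268,.036],Rt(16,-45)),Tg([.515,.268,.028],Rt(16,-45)),8)
E
```

```text
[-12.2  55.2 -26.3  72.3   7.2  99.8  67.7]
[0.51294583 0.26920538 0.11772696] [-179.62983314  -45.10651485 -164.22777367]
8 rows: [-0.0738 -0.0019  0.0707 -0.0001 -0.     -0.0001] mm 10.2 deg 0.04
8 rows: [-0.0071  0.      0.0071  0.      0.     -0.    ] mm 1.0 deg 0.00
```

Call:
jog_arm(rows="-.074 -.002 .071 0 0 0 1;-.074 -.002 .071 0 0 0 1;-.074 -.002 .071 0 0 0 1;-.074 -.002 .071 0 0 0 1;-.074 -.002 .071 0 0 0 1;-.074 -.002 .071 0 0 0 1;-.074 -.002 .071 0 0 0 1;-.074 -.002 .071 0 0 0 1;0 0 0 0 0 0 1;-.007 0 .007 0 0 0 1;-.007 0 .007 0 0 0 1;-.007 0 .007 0 0 0 1")

```text
time_s: 8.85
position: [0.5187, 0.2685, 0.0384]
tcp_rot: [-179.7, -44.6, -164.2]
force: [-0.6, -0.3, -2.2]
opening: 0.0577
grasp_force: 43.4
```

Call:
jog_arm(rows="-.007 0 .007 0 0 0 1;-.007 0 .007 0 0 0 1;0 0 0 0 0 0 1")

```text
time_s: 9.1
position: [0.5185, 0.2683, 0.036]
tcp_rot: [-179.7, -44.7, -164.2]
force: [-0.3, -0.4, -1.4]
opening: 0.0573
grasp_force: 43.4
```

Call:
jog_arm(rows="-.007 0 .007 0 0 0 1;0 0 0 0 0 0 1")

```text
time_s: 9.27
position: [0.5185, 0.2683, 0.035]
tcp_rot: [-179.7, -44.7, -164.2]
force: [0.5, -0.6, -0.7]
opening: 0.0576
grasp_force: 43.5
```

```bash
python3 - <<'E'
from h import *
s=log();T=cur();print(T[:3,3]+.003*T[:3,2],s['tcp_rot'],s['force'],s['moment'])
E
```

```text
[0.51651337 0.2677308  0.03290421] [-179.69135832  -44.69315616 -164.22155722] [ 0.52184182 -0.61396726 -0.69069664] [ 0.22967675 -0.76972807 -0.01834667]
```

Call:
jog_arm(rows="-.007 0 .007 0 0 0 1;0 0 0 0 0 0 1;0 0 0 0 0 0 1")

```text
time_s: 9.52
position: [0.5187, 0.2684, 0.0346]
tcp_rot: [-179.7, -44.7, -164.2]
force: [1.3, -0.1, 6.1]
opening: 0.0576
grasp_force: 43.7
```

Call:
jog_arm(rows="-.007 0 .007 0 0 0 1;0 0 0 0 0 0 1;0 0 0 0 0 0 1")

```text
time_s: 9.77
position: [0.5188, 0.2684, 0.0346]
tcp_rot: [-179.7, -44.7, -164.2]
force: [0.5, -1.5, 16.6]
opening: 0.0575
grasp_force: 44.1
```

Call:
jog_arm(rows="0 0 0 0 0 0 -1;0 0 0 0 0 0 -1;0 0 0 0 0 0 -1;0 0 0 0 0 0 -1;0 0 0 0 0 0 -1;0 0 -.2 0 0 0 -1;0 0 -.35 0 0 0 -1;0 0 -.35 0 0 0 -1;0 0 -.35 0 0 0 -1;0 0 -.35 0 0 0 -1;0 0 -.2 0 0 0 -1;0 0 0 0 0 0 -1")

```text
time_s: 10.77
position: [0.63, 0.2996, 0.1517]
tcp_rot: [-179.4, -44.3, -164.5]
force: [0.9, 0.1, -0.9]
opening: 0.0854
grasp_force: 0.0
```

```bash
python3 - <<'E'
from h import *
s=log();print(s['joint_pos'].round(1))
T=cur();print(T[:3,3])
c=snap('wrist','w5')
E
python3 kin.py
```

```text
[-21.9  64.2  -9.4  44.9  -0.7 114.8  76.3]
[0.63001695 0.2995974  0.15171497]
[(np.float64(6.322111312903834e-14), (-1, -1, -1, -1), array([ 0., -0., 90.])), (np.float64(51.51583551893163), (-1, 1, -1, -1), array([ 0. ,  0.5, 88.9])), (np.float64(91.21566542574203), (1, -1, 1, 1), array([  0.4,   0.3, -51.8])), (np.float64(93.59632317026953), (1, 1, 1, 1), array([  0.1,  -0. , -52.9]))]
[ 0.278  0.568  0.484  0.348 -0.044  0.009 -0.005] [-29.87   6.39  -4.69 -31.05  23.4   -8.67 -18.74   2.76  -8.83 -14.56
   7.54  -4.24   1.14  25.56   4.06  -1.05  27.46   1.72  -7.01  12.05
  -2.25 -10.69  11.8   10.58  -4.1   14.63   6.06  -2.69  30.88   6.27]
```

View pics/w5.png

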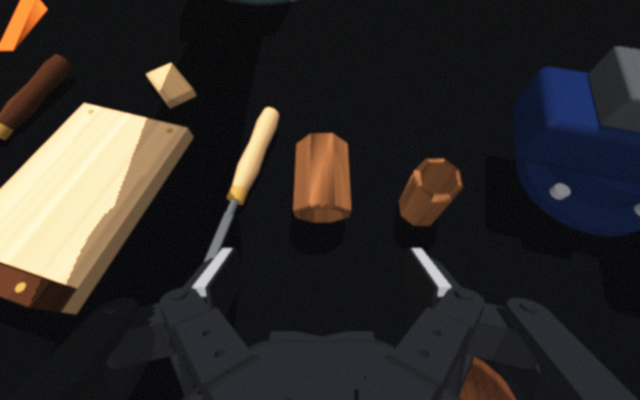

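Pot lies on its side, mouth outward, centred at (322,178). Its small look-alike is at (430,190), untouched.

```bash
python3 - <<'E'
from h import *
T=cur();A=Tg([.52,.268,.25],Rt(16,0)); B=Tg([.497,.262,.15],Rt(16,55)); plan(T,A,9); plan(A,B,12);plan(A,B,20)
E
```

```text
9 rows: [ 1.656e-01 -1.200e-03 -5.230e-02 -1.000e-04 -1.370e-02 -1.000e-04] mm 17.4 deg 4.95
12 rows: [ 0.0579  0.0005  0.0697  0.     -0.0127  0.    ] mm 9.1 deg 4.58
20 rows: [ 0.0354  0.0003  0.0413  0.     -0.0076  0.    ] mm 5.4 deg 2.75
```

Call:
jog_arm(rows=".166 -.001 -.052 0 -.0137 0 -1;.166 -.001 -.052 0 -.0137 0 -1;.166 -.001 -.052 0 -.0137 0 -1;.166 -.001 -.052 0 -.0137 0 -1;.166 -.001 -.052 0 -.0137 0 -1;.166 -.001 -.052 0 -.0137 0 -1;.166 -.001 -.052 0 -.0137 0 -1;.166 -.001 -.052 0 -.0137 0 -1;.166 -.001 -.052 0 -.0137 0 -1")

```text
time_s: 11.57
position: [0.5168, 0.2685, 0.2525]
tcp_rot: [-179.7, -0.1, -163.8]
force: [-0.1, 0.6, -0.7]
opening: 0.0852
grasp_force: 0.0
```

Call:
jog_arm(rows=".058 0 .07 0 -.0127 0 -1;.058 0 .07 0 -.0127 0 -1;.058 0 .07 0 -.0127 0 -1;.058 0 .07 0 -.0127 0 -1;.058 0 .07 0 -.0127 0 -1;.058 0 .07 0 -.0127 0 -1;.058 0 .07 0 -.0127 0 -1;.058 0 .07 0 -.0127 0 -1;.058 0 .07 0 -.0127 0 -1;.058 0 .07 0 -.0127 0 -1;.058 0 .07 0 -.0127 0 -1;.058 0 .07 0 -.0127 0 -1")

```text
time_s: 12.57
position: [0.4998, 0.2499, 0.1833]
tcp_rot: [-176.9, 38.9, -163.7]
force: [-0.8, -0.4, 0.3]
opening: 0.085
grasp_force: 0.0
```

```bash
python3 - <<'E'
from h import *
s=log();print(s['joint_pos'].round(1),s['tcp_rot'])
T=cur();print(T[:3,3]);B=Tg([.497,.262,.15],Rt(16,55)); plan(T,B,10)
E
```

```text
[-49.3  12.   12.3 131.4  85.2  14.  -13.4] [-176.86878731   38.90214388 -163.69141129]
[0.49976378 0.24990068 0.18325101]
10 rows: [ 0.024   0.0131  0.0203 -0.0008 -0.0045  0.0002] mm 3.4 deg 1.64
```

Call:
jog_arm(rows=".024 .013 .02 -.0008 -.0045 .0002 -1;.024 .013 .02 -.0008 -.0045 .0002 -1;.024 .013 .02 -.0008 -.0045 .0002 -1;.024 .013 .02 -.0008 -.0045 .0002 -1;.024 .013 .02 -.0008 -.0045 .0002 -1;.024 .013 .02 -.0008 -.0045 .0002 -1;.024 .013 .02 -.0008 -.0045 .0002 -1;.024 .013 .02 -.0008 -.0045 .0002 -1;.024 .013 .02 -.0008 -.0045 .0002 -1;.024 .013 .02 -.0008 -.0045 .0002 -1;0 0 0 0 0 0 -1")

```text
time_s: 13.48
position: [0.4944, 0.2602, 0.1523]
tcp_rot: [-180.0, 54.4, -164.2]
force: [-0.4, 0.0, -1.5]
opening: 0.0856
grasp_force: 0.0
```

```bash
python3 - <<'E'
from h import *
s=log();print(s['joint_pos'].round(1),s['tcp_rot'])
T=cur();print(T[:3,3]);B=Tg([.497,.262,.10],Rt(16,55)); plan(T,B,8)
print(Tg([.497,.262,.031],Rt(16,55))[:3,3])
plan(B,Tg([.497,.262,.031],Rt(16,55)),8)
E
```

```text
[-38.8  20.2  -2.6 139.8 144.   37.6 -74.7] [-179.97895812   54.44299288 -164.1560966 ]
[0.49440019 0.26018846 0.15225278]
8 rows: [ 0.0512  0.0013  0.0371 -0.0001 -0.0002 -0.    ] mm 6.3 deg 0.07
[0.49463774 0.26132263 0.03272073]
8 rows: [ 0.0707  0.      0.0495  0.     -0.     -0.    ] mm 8.6 deg 0.00
```

Call:
jog_arm(rows=".082 .001 .058 0 0 0 -1;.082 .001 .058 0 0 0 -1;.082 .001 .058 0 0 0 -1;.082 .001 .058 0 0 0 -1;.082 .001 .058 0 0 0 -1;.082 .001 .058 0 0 0 -1;.082 .001 .058 0 0 0 -1;.082 .001 .058 0 0 0 -1;.082 .001 .058 0 0 0 -1")

```text
time_s: 14.23
position: [0.4956, 0.261, 0.0634]
tcp_rot: [179.9, 54.5, -164.4]
force: [0.2, -0.4, -0.3]
opening: 0.0856
grasp_force: 0.0
```

Call:
jog_arm(rows=".082 .001 .058 0 0 0 -1;.082 .001 .058 0 0 0 -1;.07 .001 .05 0 0 0 -1;0 0 0 0 0 0 -1")

```text
time_s: 14.57
position: [0.4954, 0.2609, 0.0338]
tcp_rot: [180.0, 54.4, -164.4]
force: [-0.5, -0.4, -0.3]
opening: 0.0857
grasp_force: 0.0
```

```bash
python3 - <<'E'
from h import *
s=log();print(s['joint_pos'].round(1),s['tcp_rot'],s['force'])
T=cur();print(T[:3,3])
plan(T,Tg([.497,.262,.031],Rt(16,55)),1)
E
```

```text
[-36.4  40.6  -5.2 138.3 152.8  54.7 -85.6] [ 179.9783256    54.3881588  -164.38293572] [-0.47199326 -0.42454018 -0.29601644]
[0.49536385 0.26089133 0.03378076]
1 rows: [ 0.012   0.0061  0.0014 -0.0008 -0.0017 -0.0006] mm 1.4 deg 0.71
```

Close, then lift 90 mm.

Call:
jog_arm(rows="0 0 0 0 0 0 1;0 0 0 0 0 0 1;0 0 0 0 0 0 1;0 0 0 0 0 0 1;0 0 0 0 0 0 1;0 0 0 0 0 0 1;0 0 0 0 0 0 1;0 0 0 0 0 0 1", squeeze=40)

```text
time_s: 15.23
position: [0.4972, 0.2605, 0.0362]
tcp_rot: [-179.9, 54.7, -164.4]
force: [-4.7, -0.1, 8.0]
opening: 0.0575
grasp_force: 43.5
```

Call:
jog_arm(rows="-.04 0 -.03 0 0 0 1;-.08 0 -.058 0 0 0 1;-.16 0 -.115 0 0 0 1;-.16 0 -.115 0 0 0 1;-.16 0 -.115 0 0 0 1;-.16 0 -.115 0 0 0 1;-.16 0 -.115 0 0 0 1;-.08 0 -.058 0 0 0 1;0 0 0 0 0 0 1")

```text
time_s: 15.98
position: [0.4967, 0.2603, 0.1617]
tcp_rot: [179.9, 54.8, -164.6]
force: [0.7, 0.3, -1.2]
opening: 0.0572
grasp_force: 43.0
```

```bash
python3 - <<'E'
from h import *
s=log();print(s['joint_pos'].round(1),s['tcp_rot'],s['force'],s['opening'])
T=cur();print(T[:3,3])
# orientation plan: rotate in place towards tilt 0, move over to board
A=Tg([.56,.12,.25],Rt(8,10)); plan(T,A,14); plan(T,A,20)
# board measurement from t0: edges
t=load('t0'); g=t['color'].astype(float)
E
```

```text
[-39.4  19.   -2.  139.6 142.7  36.7 -73.7] [ 179.94412016   54.83886039 -164.56127942] [ 0.73283891  0.31583284 -1.22642694] 0.05717128400208254
[0.49668103 0.2603108  0.16167069]
14 rows: [-0.0576 -0.1063 -0.043   0.0008  0.0089  0.0013] mm 12.8 deg 3.24
20 rows: [-0.0401 -0.0744 -0.0304  0.0006  0.0062  0.0009] mm 9.0 deg 2.27
```

Call:
jog_arm(rows="-.058 -.106 -.043 .0008 .0089 .0013 1;-.058 -.106 -.043 .0008 .0089 .0013 1;-.058 -.106 -.043 .0008 .0089 .0013 1;-.058 -.106 -.043 .0008 .0089 .0013 1;-.058 -.106 -.043 .0008 .0089 .0013 1;-.058 -.106 -.043 .0008 .0089 .0013 1;-.058 -.106 -.043 .0008 .0089 .0013 1;-.058 -.106 -.043 .0008 .0089 .0013 1;-.058 -.106 -.043 .0008 .0089 .0013 1;-.058 -.106 -.043 .0008 .0089 .0013 1;-.058 -.106 -.043 .0008 .0089 .0013 1;-.058 -.106 -.043 .0008 .0089 .0013 1")

```text
time_s: 16.98
position: [0.5249, 0.1776, 0.2048]
tcp_rot: [-177.9, 32.8, -169.0]
force: [0.3, -0.2, -2.1]
opening: 0.0573
grasp_force: 43.1
```

```bash
python3 - <<'E'
from h import *
s=log();print(s['joint_pos'].round(1),s['tcp_rot'])
T=cur();B=Tg([.638,-.011,.14],Rt(-.8,-28.4)); plan(T,B,14); plan(T,B,20)
E
```

```text
[-25.7   9.   -1.9 127.4  42.6  16.6  34.6] [-177.94062258   32.83705478 -168.99352332]
14 rows: [-0.0692 -0.1428  0.052  -0.0003  0.0121  0.0022] mm 16.7 deg 4.45
20 rows: [-0.0491 -0.0998  0.0358 -0.0002  0.0085  0.0016] mm 11.7 deg 3.11
```

Call:
jog_arm(rows="-.049 -.1 .036 0 .0085 .0016 1;-.049 -.1 .036 0 .0085 .0016 1;-.049 -.1 .036 0 .0085 .0016 1;-.049 -.1 .036 0 .0085 .0016 1;-.049 -.1 .036 0 .0085 .0016 1;-.049 -.1 .036 0 .0085 .0016 1;-.049 -.1 .036 0 .0085 .0016 1;-.049 -.1 .036 0 .0085 .0016 1;-.049 -.1 .036 0 .0085 .0016 1;-.049 -.1 .036 0 .0085 .0016 1")

```text
time_s: 17.82
position: [0.5947, 0.0865, 0.1894]
tcp_rot: [-179.9, 2.8, -175.6]
force: [-0.1, -0.4, -1.1]
opening: 0.0573
grasp_force: 43.0
```

```bash
python3 - <<'E'
from h import *
s=log();print(s['joint_pos'].round(1),s['tcp_rot'])
T=cur();B=Tg([.638,-.011,.14],Rt(-.8,-28.4)); plan(T,B,8);plan(T,B,12)
E
```

```text
[ -2.5  24.4 -11.3 101.2   6.5  52.2  77.8] [-179.94727677    2.81962156 -175.58086127]
8 rows: [-0.0621 -0.1245  0.0479 -0.0004  0.0108  0.0018] mm 14.7 deg 3.96
12 rows: [-0.0419 -0.0829  0.0314 -0.0003  0.0072  0.0012] mm 9.8 deg 2.64
```

Call:
jog_arm(rows="-.062 -.125 .048 0 .0108 .0018 1;-.062 -.125 .048 0 .0108 .0018 1;-.062 -.125 .048 0 .0108 .0018 1;-.062 -.125 .048 0 .0108 .0018 1;-.062 -.125 .048 0 .0108 .0018 1;-.062 -.125 .048 0 .0108 .0018 1;-.062 -.125 .048 0 .0108 .0018 1;-.062 -.125 .048 0 .0108 .0018 1;0 0 0 0 0 0 1;0 0 0 0 0 0 1")

```text
time_s: 18.65
position: [0.6395, -0.0119, 0.1421]
tcp_rot: [-178.6, -28.2, 178.8]
force: [0.4, 0.4, -1.7]
opening: 0.0572
grasp_force: 43.5
```

```bash
python3 - <<'E'
from h import *
s=log();print(s['joint_pos'].round(1),s['tcp_rot'])
T=cur();print(T[:3,3]);B=Tg([.638,-.011,.14],Rt(-.8,-28.4)); plan(T,B,2); plan(B,Tg([.638,-.011,.072],Rt(-.8,-28.4)),8)
a=snap('scene','s1');b=snap('top','t1')
f=lambda c,u,v,w,h:cv2.resize(c['color'][v:v+h,u:u+w,::-1],(400,300),interpolation=cv2.INTER_CUBIC)
cv2.imwrite('pics/crop3.png',np.hstack([f(a,230,150,160,120),f(b,260,120,120,90)]))
E
```

```text
[ 2.5 47.4 -7.2 72.8  4.3 88.4 84.2] [-178.64241481  -28.20014339  178.75314607]
[ 0.63948563 -0.01188168  0.14211877]
2 rows: [ 0.0016  0.0043 -0.0022 -0.0016  0.0003 -0.0005] mm 0.5 deg 0.61
8 rows: [-0.0404 -0.      0.0748  0.     -0.      0.    ] mm 8.5 deg 0.00
```

View pics/crop3.png

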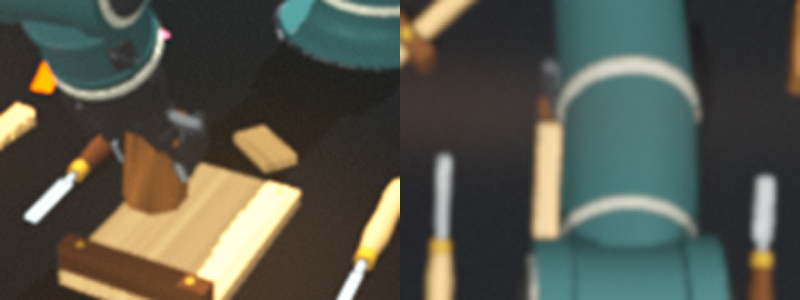

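The pot is held over the board, mouth-down and leaning, with the fence ahead of it. I'll lower it now.

Call:
jog_arm(rows=".002 .004 -.002 -.0016 .0003 -.0005 1;.002 .004 -.002 -.0016 .0003 -.0005 1;-.04 0 .075 0 0 0 1;-.04 0 .075 0 0 0 1;-.04 0 .075 0 0 0 1;-.04 0 .075 0 0 0 1;-.04 0 .075 0 0 0 1;-.04 0 .075 0 0 0 1;-.04 0 .075 0 0 0 1;-.03 0 .05 0 0 0 1;0 0 0 0 0 0 1;0 0 0 0 0 0 1")

```text
time_s: 19.75
position: [0.6401, -0.0101, 0.0796]
tcp_rot: [180.0, -28.2, 179.3]
force: [-0.3, 0.0, -0.7]
opening: 0.0574
grasp_force: 43.5
```

Call:
jog_arm(rows="-.005 0 .009 0 0 0 1;-.005 0 .009 0 0 0 1;0 0 0 0 0 0 1;0 0 0 0 0 0 1")

```text
time_s: 20.08
position: [0.6403, -0.0101, 0.0781]
tcp_rot: [179.9, -28.2, 179.3]
force: [0.1, -0.3, -1.7]
opening: 0.0579
grasp_force: 43.5
```

Call:
jog_arm(rows="-.005 0 .009 0 0 0 1;-.005 0 .009 0 0 0 1;0 0 0 0 0 0 1;0 0 0 0 0 0 1")

```text
time_s: 20.42
position: [0.6402, -0.0101, 0.0758]
tcp_rot: [180.0, -28.2, 179.3]
force: [-0.2, -0.3, -1.4]
opening: 0.0574
grasp_force: 43.5
```

```bash
python3 - <<'E'
from h import *
s=log();print(s['joint_pos'].round(1),s['tcp_rot'],s['force'],s['moment'])
T=cur();print(T[:3,3]+.003*T[:3,2])
E
```

```text
[ 2.9 51.7 -7.4 73.9  4.  82.9 84.6] [179.95115735 -28.18902961 179.27042966] [-0.19202164 -0.3440151  -1.42534328] [ 0.03700308 -0.69831698 -0.00292658]
[ 0.6387709  -0.01009597  0.07310928]
```

Expected contact is at g ≈ 0.065.

Call:
jog_arm(rows="-.005 0 .009 0 0 0 1;-.005 0 .009 0 0 0 1;-.005 0 .009 0 0 0 1;-.005 0 .009 0 0 0 1;0 0 0 0 0 0 1;0 0 0 0 0 0 1")

```text
time_s: 20.92
position: [0.6402, -0.0101, 0.0716]
tcp_rot: [179.9, -28.2, 179.3]
force: [0.4, -0.3, -1.3]
opening: 0.0579
grasp_force: 43.5
```

Call:
jog_arm(rows="-.005 0 .009 0 0 0 1;-.005 0 .009 0 0 0 1;0 0 0 0 0 0 1;0 0 0 0 0 0 1")

```text
time_s: 21.25
position: [0.6403, -0.0101, 0.0695]
tcp_rot: [179.9, -28.2, 179.3]
force: [0.4, -0.1, -1.5]
opening: 0.0576
grasp_force: 43.5
```

Call:
jog_arm(rows="-.005 0 .009 0 0 0 1;0 0 0 0 0 0 1;0 0 0 0 0 0 1")

```text
time_s: 21.5
position: [0.6405, -0.0101, 0.069]
tcp_rot: [180.0, -28.2, 179.3]
force: [0.3, -0.1, 5.1]
opening: 0.0573
grasp_force: 43.9
```

```bash
python3 - <<'E'
from h import *
s=log();print(s['force'],s['moment'])
T=cur();print(T[:3,3]+.003*T[:3,2])
E
```

```text
[ 0.32533627 -0.05620595  5.13379586] [-0.10584665  0.13714794 -0.05561382]
[ 0.63905322 -0.01007349  0.06635857]
```

Call:
jog_arm(rows="-.009 0 -.005 0 0 0 1;-.009 0 -.005 0 0 0 1;0 0 0 0 0 0 1")

```text
time_s: 21.75
position: [0.6421, -0.0102, 0.0689]
tcp_rot: [180.0, -28.3, 179.3]
force: [-3.8, -0.5, 7.8]
opening: 0.0576
grasp_force: 44.1
```

Call:
jog_arm(rows="-.009 0 -.005 0 0 0 1;-.009 0 -.005 0 0 0 1;0 0 0 0 0 0 1")

```text
time_s: 22.0
position: [0.6442, -0.0102, 0.069]
tcp_rot: [180.0, -28.2, 179.3]
force: [-2.9, 0.6, 7.2]
opening: 0.0572
grasp_force: 44.1
```

Call:
jog_arm(rows="-.009 0 -.005 0 0 0 1;-.009 0 -.005 0 0 0 1;0 0 0 0 0 0 1")

```text
time_s: 22.25
position: [0.6463, -0.0102, 0.069]
tcp_rot: [180.0, -28.2, 179.3]
force: [-4.4, 0.3, 7.0]
opening: 0.0573
grasp_force: 44.1
```

Call:
jog_arm(rows="-.009 0 -.005 0 0 0 1;-.009 0 -.005 0 0 0 1;0 0 0 0 0 0 1")

```text
time_s: 22.5
position: [0.6481, -0.0102, 0.069]
tcp_rot: [180.0, -28.3, 179.3]
force: [-5.6, 0.9, 7.7]
opening: 0.0575
grasp_force: 44.2
```

Call:
jog_arm(rows="-.009 0 -.005 0 0 0 1;-.009 0 -.005 0 0 0 1;0 0 0 0 0 0 1")

```text
time_s: 22.75
position: [0.649, -0.0102, 0.0691]
tcp_rot: [180.0, -28.5, 179.3]
force: [-14.9, 0.1, 13.0]
opening: 0.0575
grasp_force: 44.0
```

Call:
jog_arm(rows=".009 0 .005 0 0 0 1;0 0 -.006 0 0 0 1;0 0 0 0 0 0 -1;0 0 0 0 0 0 -1;0 0 0 0 0 0 -1;0 0 0 0 0 0 -1;0 0 0 0 0 0 -1;0 0 0 0 0 0 -1;0 0 0 0 0 0 -1")

```text
time_s: 23.5
position: [0.6499, -0.0103, 0.0693]
tcp_rot: [180.0, -28.2, 179.3]
force: [-0.8, 0.0, -0.0]
opening: 0.0854
grasp_force: 0.0
```

Call:
jog_arm(rows="0 0 -.1 0 0 0 -1;0 0 -.2 0 0 0 -1;0 0 -.3 0 0 0 -1;0 0 -.3 0 0 0 -1;0 0 -.3 0 0 0 -1;0 0 -.2 0 0 0 -1;0 0 0 0 0 0 -1")

```text
time_s: 24.08
position: [0.7186, -0.0111, 0.1973]
tcp_rot: [179.9, -27.8, 179.3]
force: [-0.4, -0.1, -0.4]
opening: 0.0855
grasp_force: 0.0
```

```bash
python3 - <<'E'
from h import *
s=log();print(s['joint_pos'].round(1),s['tcp_rot'],s['position'])
b=snap('wrist','w6'); a=snap('scene','s2')
f=lambda c,u,v,w,h:cv2.resize(c['color'][v:v+h,u:u+w,::-1],(400,300),interpolation=cv2.INTER_CUBIC)
cv2.imwrite('pics/crop4.png',np.hstack([f(a,230,150,160,120),cv2.resize(b['color'][:,:,::-1],(400,300))]))
E
```

```text
[  1.9  53.5  -6.9  53.6   3.5 100.9  85.5] [179.93281732 -27.81787295 179.26617774] [ 0.71855322 -0.01114095  0.19731278]
```

View pics/crop4.png

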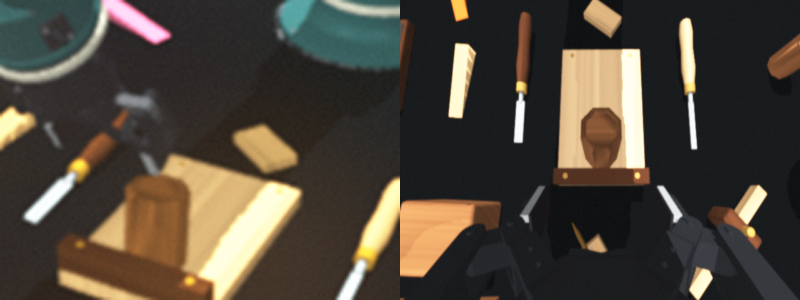

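The pot stands mouth-down against the fence in both views, and the wedge is at about (97,105) in the wrist picture. Next I'll fit the wedge and board outlines.

```bash
cat > fit2.py <<'E'
from fit import *
w6=load('w6');s2=load('s2')
def rot(P,x,y,a,z=0): c,q=np.cos(a),np.sin(a); return P@np.array([[c,-q,0],[q,c,0],[0,0,1]]).T+[x,y,z]
Wd=np.array([[sx*.0625,sy*.013,z] for sx,sy,z in [(1,1,0),(1,-1,0),(-1,1,0),(-1,-1,0),(1,1,.002),(1,-1,.002),(-1,1,.022),(-1,-1,.022)]])
def fitV(V,P,x0):
    def cost(p):
        o=0
        for c,m in V:
            f=cv2.GaussianBlur(sil(c,rot(P,*p)).astype(np.float32),(0,0),1)-cv2.GaussianBlur(m.astype(np.float32),(0,0),1); o+=(f**2).sum()/m.sum()
        return o
    S=[x0,*[np.array(x0)+d for d in ([.01,0,0],[0,.01,0],[0,0,.1])]]
    r=minimize(cost,x0,method='Nelder-Mead',options=dict(initial_simplex=S)); return r.fun,r.x[:2].round(4),np.degrees(r.x[2]).round(2)
if __name__=='__main__':
    def bm(c,u,v,th=150):
        g=c['color'].astype(int); m=(g[...,0]>th).astype(np.uint8); n,l=cv2.connectedComponents(m); return (l==l[v,u]).astype(np.uint8)
    for nm,c,u,v in (('w6',w6,97,107),('t0',t,405,204),('s0',s,225,207)):
        for th in (100,140):
            m=bm(c,u,v,th); print(nm,th,m.sum(),fitV([(c,m)],Wd,[.517,-.302,-.0]))
    # board plane corners near edge in w6
    g=w6['color'].astype(int)[...,0]
    for r in (90,120,150): 
        k=np.where(g[r]>90)[0]; k=k[(k>240)&(k<400)]; print('board row',r,k.min(),k.max(),ray(w6,k.min()-.5,r,.018).round(4),ray(w6,k.max()+.5,r,.018).round(4))
    for u in (290,330,350):
        k=np.where(g[:,u]>90)[0]; k=k[(k>50)]; print('col',u,k.min(),ray(w6,u,k.min()-.5,.018).round(4))
        col=g[150:260,u]; print(col[60:105:2])
E
python3 fit2.py
```

```text
w6 100 2903 (np.float64(0.008469859197802515), array([ 0.5147, -0.3026]), np.float64(-4.96))
w6 140 2787 (np.float64(0.00470893170014906), array([ 0.5142, -0.3024]), np.float64(-5.15))
t0 100 390 (np.float64(0.04586435953776042), array([ 0.5179, -0.3018]), np.float64(-5.73))
t0 140 337 (np.float64(0.010821302849744124), array([ 0.5178, -0.3026]), np.float64(-4.79))
s0 100 422 (np.float64(0.013746751993188361), array([ 0.519 , -0.3039]), np.float64(-5.67))
s0 140 383 (np.float64(0.001999502860534907), array([ 0.5183, -0.3047]), np.float64(-5.28))
board row 90 259 385 [ 0.4973 -0.0885  0.018 ] [0.499  0.0742 0.018 ]
board row 120 257 386 [ 0.539  -0.0896  0.018 ] [0.5407 0.0731 0.018 ]
board row 150 256 388 [ 0.5788 -0.0895  0.018 ] [0.5806 0.0732 0.018 ]
col 290 66 [ 0.4621 -0.0486  0.018 ]
[231 232 232 231 231 231 223 142  85  83  85  83  82  82  84  84  84  83
  87  42  16  19  14]
col 330 65 [0.4611 0.0037 0.018 ]
[127 120 116 113 110 106  99  88  85  80  87  85  84  83  84  86  84  84
  80  34  13  18  16]
col 350 65 [0.4614 0.0299 0.018 ]
[226 224 226 226 226 227 216 129  87  87  84  87  86  87  85  86  89  82
  83  36  16  15  14]
```

```bash
python3 - <<'E'
from h import *
T=cur(); az=-5.2; g=np.array([.472,-.299]); 
A=Tg([*g,.17],Rt(az,0)); plan(T,A,14); plan(A,Tg([*g,.024],Rt(az,0)),12); print(A[:3,3])
E
```

```text
14 rows: [ 1.563e-01 -2.139e-01  5.780e-02 -2.000e-04 -5.600e-03  9.000e-04] mm 27.1 deg 2.03
12 rows: [ 0.      0.      0.1217  0.      0.     -0.    ] mm 12.2 deg 0.00
[ 0.472 -0.299  0.173]
```

Call:
jog_arm(rows=".156 -.214 .058 0 -.0056 .0009 -1;.156 -.214 .058 0 -.0056 .0009 -1;.156 -.214 .058 0 -.0056 .0009 -1;.156 -.214 .058 0 -.0056 .0009 -1;.156 -.214 .058 0 -.0056 .0009 -1;.156 -.214 .058 0 -.0056 .0009 -1;.156 -.214 .058 0 -.0056 .0009 -1;.156 -.214 .058 0 -.0056 .0009 -1;.156 -.214 .058 0 -.0056 .0009 -1;.156 -.214 .058 0 -.0056 .0009 -1;.156 -.214 .058 0 -.0056 .0009 -1;.156 -.214 .058 0 -.0056 .0009 -1")

```text
time_s: 25.18
position: [0.5057, -0.2603, 0.1833]
tcp_rot: [-179.0, -3.9, 175.5]
force: [1.2, -1.0, -0.3]
opening: 0.0853
grasp_force: 0.0
```

Call:
jog_arm(rows=".156 -.214 .058 0 -.0056 .0009 -1;.156 -.214 .058 0 -.0056 .0009 -1;0 0 0 0 0 0 -.3;0 0 0 0 0 0 -.3")

```text
time_s: 25.52
position: [0.4703, -0.3008, 0.174]
tcp_rot: [-179.0, 0.0, 174.7]
force: [0.6, 1.5, 1.0]
opening: 0.0638
grasp_force: 0.0
```

```bash
python3 - <<'E'
from fit2 import *
st=log(); print(st['joint_pos'].round(1),st['tcp_rot'],st['position'],st['opening'])
c=snap('wrist','w7'); p=proj(c,[[.517,-.303,.01]])[0]; print(p)
g=c['color'].astype(int); m=(g[...,0]>140).astype(np.uint8); n,l=cv2.connectedComponents(m); i=l[int(p[1]),int(p[0])]; mm=(l==i).astype(np.uint8); print(i,mm.sum())
print(fitV([(c,mm)],Wd,[.517,-.303,-.09]))
T=cur(); az=-5.2; gg=np.array([.472,-.299]); plan(T,Tg([*gg,.024],Rt(az,0)),12)
E
```

```text
[ 31.7  22.2  -3.4 106.6   2.8  50.9 111.5] [-1.78969894e+02  3.20042430e-03  1.74715318e+02] [ 0.47028141 -0.3008216   0.17404006] 0.06380150759866882
[325.74584107 233.90926462]
6 2662
(np.float64(0.006727291711911862), array([ 0.5153, -0.3011]), np.float64(-5.29))
12 rows: [-0.0002  0.0019  0.1227 -0.0002  0.      0.    ] mm 12.3 deg 0.08
```

Call:
jog_arm(rows="0 .002 .123 -.0002 0 0 -.3;0 .002 .123 -.0002 0 0 -.3;0 .002 .123 -.0002 0 0 -.3;0 .002 .123 -.0002 0 0 -.3;0 .002 .123 -.0002 0 0 -.3;0 .002 .123 -.0002 0 0 -.3;0 .002 .123 -.0002 0 0 -.3;0 .002 .123 -.0002 0 0 -.3;0 .002 .123 -.0002 0 0 -.3;0 .002 .123 -.0002 0 0 -.3;0 .002 .123 -.0002 0 0 -.3;0 .002 .123 -.0002 0 0 -.3")

```text
time_s: 26.57
position: [0.4727, -0.2992, 0.0257]
tcp_rot: [-179.8, 0.1, 174.9]
force: [0.5, 0.4, 0.6]
opening: 0.0552
grasp_force: 0.0
```

Call:
jog_arm(rows="0 0 0 0 0 0 -.3;0 0 0 0 0 0 1;0 0 0 0 0 0 1;0 0 0 0 0 0 1;0 0 0 0 0 0 1;0 0 0 0 0 0 1;0 0 0 0 0 0 1", squeeze=60)

```text
time_s: 27.15
position: [0.4731, -0.2995, 0.0278]
tcp_rot: [-179.8, 0.2, 174.9]
force: [-0.6, 0.1, 7.5]
opening: 0.0241
grasp_force: 59.7
```

```bash
python3 - <<'E'
from h import *
s=log(); print(s['tcp_rot'],s['position'],s['opening'],s['force'],s['grasp_force'])
E
```

```text
[-1.79780745e+02  1.65298891e-01  1.74892098e+02] [ 0.47312018 -0.29953123  0.02779846] 0.02412323531818273 [-0.62569687  0.12178028  7.54456653] 59.7497034072876
```

```bash
python3 - <<'E'
from h import *
T=cur(); A=T.copy(); A[2,3]=.115; B=TT([.484,-.010,.115],Rt(-.6,0)); plan(T,A,6); plan(A,B,14); C=B.copy();C[2,3]=.052; plan(B,C,6)
E
```

```text
6 rows: [-0.0004 -0.0006 -0.1453  0.     -0.      0.    ] mm 14.5 deg 0.00
14 rows: [ 0.0031  0.207  -0.0004 -0.      0.     -0.0009] mm 20.7 deg 0.32
6 rows: [0.    0.    0.105 0.    0.    0.   ] mm 10.5 deg 0.00
```

Call:
jog_arm(rows="0 0 -.06 0 0 0 1;0 0 -.13 0 0 0 1;0 0 -.17 0 0 0 1;0 0 -.17 0 0 0 1;0 0 -.17 0 0 0 1;0 0 -.17 0 0 0 1;0 0 0 0 0 0 1")

```text
time_s: 27.73
position: [0.4739, -0.2998, 0.1182]
tcp_rot: [-179.7, 0.4, 174.9]
force: [0.9, -1.3, 0.4]
opening: 0.0247
grasp_force: 58.8
```

Call:
jog_arm(rows=".003 .2 0 0 0 -.001 1;.003 .2 0 0 0 -.001 1;.003 .2 0 0 0 -.001 1;.003 .2 0 0 0 -.001 1;.003 .2 0 0 0 -.001 1;.003 .2 0 0 0 -.001 1;.003 .2 0 0 0 -.001 1;.003 .2 0 0 0 -.001 1;.003 .2 0 0 0 -.001 1;.003 .2 0 0 0 -.001 1;.003 .2 0 0 0 -.001 1;.003 .2 0 0 0 -.001 1")

```text
time_s: 28.73
position: [0.482, -0.0582, 0.1138]
tcp_rot: [-179.8, 0.1, 179.2]
force: [1.2, 0.3, -1.0]
opening: 0.0246
grasp_force: 58.8
```

```bash
python3 - <<'E'
from h import *
s=log(); print(s['joint_pos'].round(1),s['tcp_rot'],s['position'],s['opening'],s['force'],s['grasp_force'])
T=cur(); B=TT([.484,-.010,.115],Rt(-.6,0)); plan(T,B,3)
E
```

```text
[ 10.3  21.2  -8.4 118.4   5.   40.5  87.9] [-1.79799963e+02  1.13869188e-01  1.79230163e+02] [ 0.48197228 -0.05823857  0.11380118] 0.02460713545646527 [ 1.24679454  0.33284327 -0.99308026] 58.827635049819946
3 rows: [-4.800e-03  1.609e-01 -4.400e-03 -2.000e-04  1.000e-04 -2.000e-04] mm 16.1 deg 0.10
```

Call:
jog_arm(rows="-.005 .16 -.004 -.0002 0 -.0002 1;-.005 .16 -.004 -.0002 0 -.0002 1;-.005 .16 -.004 -.0002 0 -.0002 1;0 0 0 0 0 0 1;0 0 0 0 0 0 1")

```text
time_s: 29.15
position: [0.4842, -0.0107, 0.1148]
tcp_rot: [180.0, 0.1, 179.5]
force: [0.4, -0.7, -0.5]
opening: 0.0248
grasp_force: 58.9
```

```bash
python3 - <<'E'
from fit2 import *
st=log(); print(st['tcp_rot'],st['position'])
c=snap('wrist','w8'); sc=snap('scene','s3')
g=c['color'].astype(int)
# refit pot from w6 + scene: mouth-down leaned silhouette
def potpts(x,y,a):
    P=pts(0,0,0)            # pot frame
    R=Ro.from_euler('y',180+7,degrees=True).as_matrix()
    Q=P@R.T; Q[:,2]-=Q[:,2].min()-.018
    short=np.array([.029,0,.081])@R.T
    return Q,short
for sgn in (7,-7):
    P=pts(0,0,0);R=Ro.from_euler('y',180+sgn,degrees=True).as_matrix();Q=P@R.T
    print(sgn,'bottom dir',(R@[0,0,-1]).round(2),'short',(R@[.029,0,.081]).round(4),'tall',(R@[-.029,0,.088]).round(4))
E
```

```text
[1.79977361e+02 1.05908340e-01 1.79513345e+02] [ 0.4841603  -0.01068746  0.11476421]
7 bottom dir [0.12 0.   0.99] short [-0.0387  0.     -0.0769] tall [ 0.0181  0.     -0.0909]
-7 bottom dir [-0.12  0.    0.99] short [-0.0189  0.     -0.0839] tall [ 0.0395  0.     -0.0838]
```

Call:
jog_arm(rows="0 0 .12 0 0 0 1;0 0 .12 0 0 0 1;0 0 .12 0 0 0 1;0 0 .12 0 0 0 1;0 0 .1 0 0 0 1;0 0 .05 0 0 0 1;0 0 0 0 0 0 1;0 0 0 0 0 0 1")

```text
time_s: 29.92
position: [0.4842, -0.0114, 0.0514]
tcp_rot: [180.0, 0.1, 179.4]
force: [0.2, -0.9, 0.4]
opening: 0.0244
grasp_force: 58.9
```

Call:
jog_arm(rows="0 0 .015 0 0 0 1;0 0 .015 0 0 0 1;0 0 0 0 0 0 1;0 0 0 0 0 0 1")

```text
time_s: 30.25
position: [0.4843, -0.0112, 0.0485]
tcp_rot: [180.0, 0.1, 179.4]
force: [-0.2, 0.1, -0.9]
opening: 0.0245
grasp_force: 58.9
```

Call:
jog_arm(rows="0 0 .01 0 0 0 1;0 0 0 0 0 0 1;0 0 0 0 0 0 1")

```text
time_s: 30.5
position: [0.4842, -0.0112, 0.0473]
tcp_rot: [180.0, 0.1, 179.4]
force: [0.6, 0.3, -0.2]
opening: 0.0241
grasp_force: 58.9
```

Call:
jog_arm(rows="0 0 .01 0 0 0 1;0 0 0 0 0 0 1;0 0 0 0 0 0 1")

```text
time_s: 30.75
position: [0.4842, -0.0111, 0.0462]
tcp_rot: [180.0, 0.1, 179.4]
force: [0.2, 0.2, -0.4]
opening: 0.0244
grasp_force: 58.9
```

Call:
jog_arm(rows="0 0 .01 0 0 0 1;0 0 0 0 0 0 1;0 0 0 0 0 0 1")

```text
time_s: 31.0
position: [0.4843, -0.0111, 0.0458]
tcp_rot: [180.0, 0.1, 179.4]
force: [-6.0, 0.4, 14.2]
opening: 0.0245
grasp_force: 60.6
```

Call:
jog_arm(rows="0 0 .005 0 0 0 1;0 0 0 0 0 0 1;0 0 0 0 0 0 1")

```text
time_s: 31.25
position: [0.4843, -0.0111, 0.0457]
tcp_rot: [180.0, 0.1, 179.4]
force: [-8.5, 0.3, 28.1]
opening: 0.0245
grasp_force: 62.4
```

Call:
jog_arm(rows="0 0 -.007 0 0 0 1;-.03 0 0 0 0 0 1;-.05 0 0 0 0 0 1;-.05 0 0 0 0 0 1;-.05 0 0 0 0 0 1;-.04 0 0 0 0 0 1;0 0 0 0 0 0 1", squeeze=90)

```text
time_s: 31.83
position: [0.5065, -0.0114, 0.0459]
tcp_rot: [180.0, 0.1, 179.4]
force: [-4.6, -0.5, 15.5]
opening: 0.0234
grasp_force: 90.2
```

Call:
jog_arm(rows="-.03 0 0 0 0 0 1;-.03 0 0 0 0 0 1;-.03 0 0 0 0 0 1;0 0 0 0 0 0 1")

```text
time_s: 32.17
position: [0.5145, -0.0115, 0.0458]
tcp_rot: [180.0, -0.1, 179.4]
force: [-11.9, -0.5, 23.2]
opening: 0.0236
grasp_force: 91.1
```

Call:
jog_arm(rows="-.03 0 0 0 0 0 1;-.03 0 0 0 0 0 1;0 0 0 0 0 0 1")

```text
time_s: 32.42
position: [0.5207, -0.0116, 0.0459]
tcp_rot: [180.0, -0.0, 179.4]
force: [-11.0, -0.8, 21.2]
opening: 0.0235
grasp_force: 90.7
```

Call:
jog_arm(rows="-.03 0 -.004 0 0 0 1;-.03 0 0 0 0 0 1;-.03 0 0 0 0 0 1;0 0 0 0 0 0 1")

```text
time_s: 32.75
position: [0.5307, -0.0117, 0.046]
tcp_rot: [180.0, 0.1, 179.4]
force: [-0.9, 0.1, 4.8]
opening: 0.0234
grasp_force: 88.7
```

Call:
jog_arm(rows="-.03 0 0 0 0 0 1;-.03 0 0 0 0 0 1;0 0 0 0 0 0 1;0 0 0 0 0 0 1")

```text
time_s: 33.08
position: [0.5366, -0.0117, 0.046]
tcp_rot: [180.0, 0.1, 179.4]
force: [1.3, -0.8, 2.0]
opening: 0.0235
grasp_force: 88.5
```

```bash
python3 - <<'E'
from h import *
s=log(); print(s['position'],s['force'])
a=snap('scene','s4'); b=snap('wrist','w9')
f=lambda c,u,v,w,h:cv2.resize(c['color'][v:v+h,u:u+w,::-1],(400,400),interpolation=cv2.INTER_CUBIC)
cv2.imwrite('pics/crop5.png',np.hstack([f(a,240,185,90,90),cv2.resize(b['color'][100:400,170:470,::-1],(400,400))]))
E
```

```text
[ 0.53659088 -0.01169341  0.0459563 ] [ 1.32821725 -0.8092774   1.98975491]
```

Call:
jog_arm(rows="-.025 0 0 0 0 0 1;-.025 0 .002 0 0 0 1;0 0 0 0 0 0 1;0 0 0 0 0 0 1;0 0 0 0 0 0 1")

```text
time_s: 33.6
position: [0.5407, -0.0117, 0.0459]
tcp_rot: [180.0, 0.0, 179.4]
force: [-7.2, 0.6, 12.3]
opening: 0.0239
grasp_force: 89.9
```

```bash
python3 - <<'E'
from h import *
s=log(); print(s['position'],s['force'])
a=snap('scene','s5'); b=snap('wrist','w10')
f=lambda c,u,v,w,h:cv2.resize(c['color'][v:v+h,u:u+w,::-1],(400,400),interpolation=cv2.INTER_CUBIC)
cv2.imwrite('pics/crop6.png',np.hstack([f(a,235,180,90,90),cv2.resize(b['color'][100:400,170:470,::-1],(400,400))]))
# predicted outline of level pot for fence x .677/.674
for fx in (.674,.677):
  P=[[fx-.029+sx*.029,-.0105+sy*.012,.018+z] for z in (.088,.0) for sx,sy in ((1,1),(1,-1),(-1,1),(-1,-1))]
  print(((proj(a,P)-[235,180])*400/90).round(0).tolist()); 
E
```

```text
[ 0.54066373 -0.01174164  0.04592077] [-7.15725716  0.58101027 12.25053228]
[[246.0, 235.0], [205.0, 223.0], [297.0, 179.0], [258.0, 168.0], [250.0, 366.0], [211.0, 354.0], [299.0, 307.0], [261.0, 295.0]]
[[243.0, 238.0], [202.0, 226.0], [294.0, 182.0], [255.0, 171.0], [247.0, 370.0], [208.0, 357.0], [296.0, 310.0], [259.0, 298.0]]
```

View pics/crop6.png

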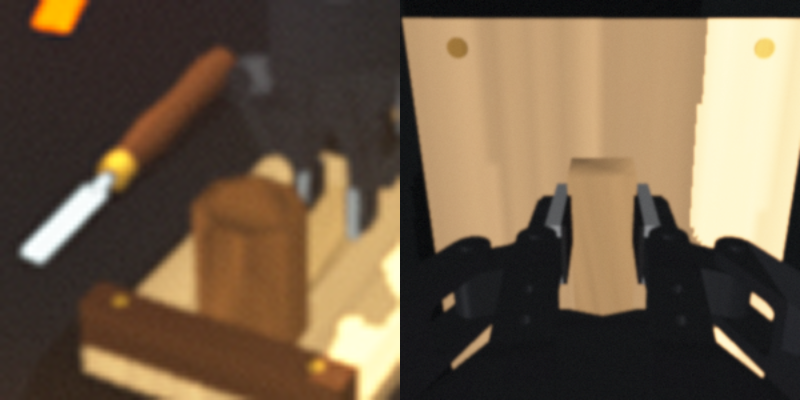

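```bash
python3 - <<'E'
from h import *
a=load('s2');b=load('s5')
x0,y0=276,216
A=cv2.cvtColor(a['color'],6).astype(np.float32);B=cv2.cvtColor(b['color'],6).astype(np.float32)
best=[]
R0=lambda th:Ro.from_euler('y',180-th,degrees=True).as_matrix()
def top(th,piv=np.array([.675,-.0105,.0205])): # rotate about tall rim on board
    r=R0(th); return piv+r@(np.array([0,0,0])-np.array([-.029,0,.088]))
for th in (7,3,2,1,0,-1,-2,-3): print(th,proj(b,[top(th)])[0].round(2))
c=proj(b,[top(0)])[0].round().astype(int)
tp=cv2.resize(B[c[1]-9:c[1]+6,c[0]-14:c[0]+15],None,fx=8,fy=8,interpolation=2); S=cv2.resize(A[c[1]-21:c[1]+18,c[0]-26:c[0]+27],None,fx=8,fy=8,interpolation=2)
m=cv2.matchTemplate(S,tp,5); _,v,_,l=cv2.minMaxLoc(m); print('shift level->leaned px',(l[0]-96)/8,(l[1]-96)/8,v)
E
```

```text
7 [293.61 223.69]
3 [292.4  224.09]
2 [292.09 224.22]
1 [291.77 224.36]
0 [291.46 224.51]
-1 [291.14 224.67]
-2 [290.82 224.85]
-3 [290.5  225.03]
shift level->leaned px 2.375 -0.125 0.6625717282295227
```

```bash
python3 -c "
from rig import job
print(job.hand_in())"
```

```text
the job is handed in; nothing more can be done
None
```

I handed the job in, and no verdict came back. The pot stands mouth-down with its tall side at the fence, the wedge is still gripped about 29 mm under the short side, and by camera the pot has tipped back about 7° to roughly level.

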